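Load a row of cartons into the packing lane

ROBOT

A 6-joint arm with a two-finger parallel gripper is mounted at the origin on the work surface. World frame = base frame: x ahead of the robot, y to its left, z up, the work surface at z = 0. Lengths are in m, angles in rad, forces in N, time in s.
With the tool pointing down it reaches from about 0.275 to 0.975 m from the base axis. Payload 8.4 kg.
Tool frame: the origin (TCP) lies between the finger pads; the fingertips stand 17 mm ahead of it and the grasp point (between the pads) lies 2 mm behind it; z points along the fingers, y is the line along which they close (so a half turn about z gives the same grasp; the last joint's range is limited). The gripper opens to 92 mm and grips with 3 to 60 N. Pads are 20 mm wide; open, the fingers measure 128 mm over their backs; the gripper's body (75 mm by 189 mm) begins 69 mm behind the grasp point.
Start: joints at [1.171, 0.353, 1.633, -0, 1.155, -0.002], TCP at [0.242, 0.576, 0.232] pointing down, gripper open.
Joint ranges: [-2.63, 2.63], [-0.92, 2.1], [0.06, 2.66], [-1.3, 4.44], [0, 2.69], [-3.02, 3.02]. Speed limits (rad/s): [2.22, 2.22, 2.79, 3.14, 3.14, 3.14].

INTERFACE

Orientations are given as [roll, pitch, yaw] about the fixed x, y, z axes, in that order (R = Rz(yaw) Ry(pitch) Rx(roll)).
In Python, from station import readout, vision, sign_off gives the robot as it stands. The module is installed in compiled form; this text tells all that it offers.
- The arm moves only by the shell command python3 -m jog 'ROWS' [FORCE]. ROWS is JSON, a list of rows, each an object of numbers: "x", "y", "z": the shift along the world's x, y, z in mm; "spin": the turn about the world's z in rad; "gripper": the finger opening in mm, from 0 to 91.9. In form: [{"x": .., "y": .., "z": .., "spin": .., "gripper": ..}, ...]. A call has 1 to 20 rows; each row is the pose to reach, as a shift and turn from the pose commanded when the call began; what a row does not reach only later rows make up. A row lasts 1/10 s, in which the tool goes at most 50 mm and 8.59 degrees, less where a joint would pass 70% of its speed; a pose out of reach is approached as far as the arm can. A call with a gripper value outside its range is refused whole. The fingers move at their own pace and stop on an object; FORCE is the grip in N (left out, the last holds). Time passes only in rows, so rows that repeat a pose let the fingers close. It gives the time, the measured TCP pose, the force, the opening and the grip force at its end, in the units of the state.
- readout.read_state(): the state, without advancing time (a new reading comes with each control period).
- vision.camera(name): name is "side" or "top" or "wrist"; returns a dict with "image" (384x512x3 uint8, blue, green, red), "vertical_fov" (degrees; the focal length in pixels is half the picture's height over the tangent of half this angle, whatever the lens; pixels are square), "cx", "cy" (the principal point, pixels), "camera_from_world" (4x4, takes a point from world to camera coordinates); the wrist camera has in their place "hand_eye" (4x4, takes a point from camera to tool coordinates, whose origin is the TCP and whose axes are the flange's). Camera axes: x right, y down, z forward; pixel columns grow to the right and rows downward; lengths in m; the calibration is good to about 2 mm. The wrist camera is an equidistant fisheye: a pixel r from the principal point sees the ray r / f radians off the axis. A picture is of the moment at which its call begins: read the wrist's pose just before it. There is no depth.
- sign_off(): hands the job in; it is judged then, once.
The state is a dict: "t": time; "qpos": joint angles; "joint_vel": joint speeds; "joint_torque": joint torques, N m; "position": TCP position; "orientation": TCP orientation; "wrist_force": force on the tool from outside, world axes, zero at the start; "moment": the same for the moment, N m; "width": finger opening in m; "grasp_force": force on a finger pad.
Only numpy, scipy, OpenCV 4.12 (cv2) and the standard library are available. Lean on these libraries where they do the work, as an engineer would, in place of code of your own. Each camera call takes 0.05 s, during which the arm holds its last target. There are 200 camera calls.

TASK

Stand the single carton upright at the tail of the row of five, close behind the last one, then slide all six along the bench as one straight, closed row into the lane until the first carton presses the sprung pad at the far end in gently (a few newtons: it must yield a little, but the carton must not be crushed). Leave the row closed up, straight, upright and wholly between the rails, and let go; do not lift the five, let the row buckle, or disturb the other things on the bench.

Things in the scene. Friction and masses are not known exactly. Their poses are not given: they have to be found in the camera images.
- lane: Loading lane fixed on the bench; the bench itself is its floor. Origin on the bench at the middle of its mouth; x runs along the lane, inward; y to the left of x; z up. Two aluminium rails, 14 mm high, 6 mm thick, 64 mm apart inside, run from x = 0 to 250 mm; before the mouth they flare out to about 98 mm apart at x = -46 mm.
- lane_end (a point): Point on the bench at the lane's far end (lane x = 250 mm, y = 0). Before it stands a stop with a sprung black rubber pad facing the mouth, 52 mm wide, 6 to 54 mm above the bench. The stop is clamped at a different place each time: the pad's face is 48 to 78 mm before this point (lane x = 172 to 202 mm), not measured, to be found by feel.
- lane_mouth (a point): Same point as the lane's origin. Forces: the pad yields about 1 mm per 3.2 N (travel 6 mm). Seated means over 3 N on the pad, kept for 0.3 s; over 14 N there, or a jam of over 30 N at the rails, crushes the first carton. Sliding all six cartons takes a further 3 to 11 N at the hand (unknown, steady once inside the rails); the pad shows as a rise above that.
- box1: First carton of the row, nearest the lane's mouth. Slim upright plain white carton, 28 x 56 x 70 mm high, about 0.13 kg. Its origin is the centre of its underside; x is along its 28 mm thickness, y along its 56 mm width, z up. At the start the five cartons stand loosely one behind another outside the mouth, a few mm apart and a little crooked, their x roughly along the lane's x.
- box2: Carton number 2 of the row, counted from the lane. Slim upright plain white carton, 28 x 56 x 70 mm high, about 0.13 kg. Its origin is the centre of its underside; x is along its 28 mm thickness, y along its 56 mm width, z up.
- box3: Carton number 3 of the row, counted from the lane. Slim upright plain white carton, 28 x 56 x 70 mm high, about 0.13 kg. Its origin is the centre of its underside; x is along its 28 mm thickness, y along its 56 mm width, z up.
- box4: Carton number 4 of the row, counted from the lane. Slim upright plain white carton, 28 x 56 x 70 mm high, about 0.13 kg. Its origin is the centre of its underside; x is along its 28 mm thickness, y along its 56 mm width, z up.
- box5: Last carton of the row as it stands, farthest from the lane. Slim upright plain white carton, 28 x 56 x 70 mm high, about 0.13 kg. Its origin is the centre of its underside; x is along its 28 mm thickness, y along its 56 mm width, z up.
- box6: The sixth carton, like the others (28 x 56 x 70 mm high, about 0.13 kg), standing by itself beside the row, on the lane's +y side. Its origin is the centre of its underside; x is along its 28 mm thickness, y along its 56 mm width, z up.
- dispenser: Bystander: black desk tape dispenser, 130 x 52 x 92 mm high, beside the lane. Origin under its centre.
- stapler: Bystander: grey stapler, about 135 x 36 x 60 mm high, beside the lane's far end on its -y side. Origin under its centre.
- tape_roll: Bystander: cardboard ring lying flat, 90 mm across and 50 mm high, beyond the row's tail. Origin under its centre.
There are look-alikes about, which are no part of the job. What is shaped like the box5 but blue or turquoise is not meant.

How it is judged:
By the outcome, as a careful person would: the job done as asked, in the order asked, and still so for the second after the job is handed in, with the robot touching nothing.
It also fails if it takes over 67 s, if anything falls off the work surface, if the arm or the gripper's body presses on something with over 40 N, if the wrist force passes 120 N, or if a joint passes its speed limit or range.

## Working session

There is one attempt and no reset: what is moved stays moved. The work goes in short steps, Python scripts to look and compute and a shell command to move; the robot and the scene stay as the last step left them, time stands still between calls to the robot, and variables do not carry over. Pictures are saved under pics/ and viewed, at most 10 in all, crops included, and the job is handed in when it is done.

```bash
mkdir -p pics; cat > h.py <<'E'
import numpy as np, cv2
from station import readout, vision
def cam(n,save=None):
    c=vision.camera(n)
    if save: cv2.imwrite('pics/'+save,c['image'])
    return c
def ray(c,u,v):
    H=c['image'].shape[0]; f=H/2/np.tan(np.radians(c['vertical_fov']/2))
    d=np.array([(u-c['cx'])/f,(v-c['cy'])/f,1.]); M=np.linalg.inv(np.array(c['camera_from_world']))
    return M[:3,3],M[:3,:3]@d
def onz(c,u,v,z):
    o,d=ray(c,u,v); return o+d*(z-o[2])/d[2]
E
python3 - <<'E'
from h import *
t=cam('top');s=cam('side')
cv2.imwrite('pics/top.png',t['image']);cv2.imwrite('pics/side.png',s['image'])
for c in (t,s):
    print(c['vertical_fov'],c['cx'],c['cy'],np.round(np.linalg.inv(c['camera_from_world']),3))
print(readout.read_state())
E
```

```text
53.138235522494114 252.85955802430732 189.77804211943678 [[-0.019 -0.993  0.116  0.453]
 [-1.     0.02   0.011  0.039]
 [-0.013 -0.116 -0.993  0.841]
 [ 0.     0.     0.     1.   ]]
53.514935394961476 253.46764439237614 199.49400111571424 [[ 0.775 -0.453  0.44   0.123]
 [-0.632 -0.57   0.525 -0.42 ]
 [ 0.013 -0.685 -0.728  0.69 ]
 [ 0.     0.     0.     1.   ]]
{'t': 0.1, 'qpos': array([ 1.17061990e+00,  3.53604842e-01,  1.63410017e+00, -1.45765318e-05,
        1.15517164e+00, -2.37845117e-03]), 'joint_vel': array([-0.0004875 , -0.0031086 , -0.00228818,  0.00116565, -0.00084706,
        0.00011746]), 'joint_torque': array([ 2.02975381e-03, -5.94907379e+01, -3.34935880e+01,  7.00917724e-02,
        1.84029224e-02, -9.31282784e-06]), 'position': array([0.24193742, 0.57579303, 0.23090524]), 'orientation': array([-3.14030862e+00,  1.02740069e-05,  2.74380058e+00]), 'wrist_force': array([0.64688408, 0.4994823 , 0.3192897 ]), 'moment': array([-0.01290756,  0.0155656 , -0.00464073]), 'grasp_force': 0.0, 'width': 0.091967008332473}
```

View pics/top.png

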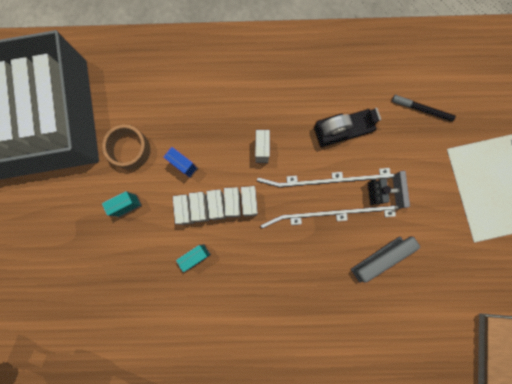

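View pics/side.png

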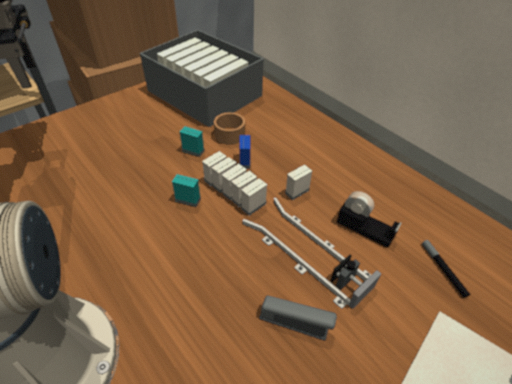

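The top view shows the row at (173–257, 187–225) with its lane running to the right, box6 at (262,147) and the stop at (400,190). The side view agrees. There are turquoise and blue look-alikes near the row. Next I'll measure the tops and rails.

```bash
python3 - <<'E'
from h import *
c=cam('top'); im=c['image']
crop=im[120:240,160:420]
cv2.imwrite('pics/crop.png',cv2.resize(crop,(780,360),interpolation=cv2.INTER_CUBIC))
hsv=cv2.cvtColor(im,cv2.COLOR_BGR2HSV)
m=((hsv[...,1]<60)&(hsv[...,2]>190)).astype(np.uint8)
m[:, :150]=0; m[:,430:]=0; m[:100]=0; m[300:]=0
n,l,st,ce=cv2.connectedComponentsWithStats(m)
for i in range(1,n):
    if st[i,4]>30:
        r=cv2.minAreaRect(np.argwhere(l==i)[:,::-1].astype(np.float32)); print(st[i],np.round(r[0],1),np.round(r[1],1),round(r[2],1),'z70',np.round(onz(c,*r[0],.07),4))
E
```

```text
[257 131  12  25 295] [262.5 143. ] [24. 11.] 90.0 z70 [0.6399 0.026  0.07  ]
[371 169  20   9  57] [380.3 172.8] [ 7.4 19.2] 85.6 z70 [ 0.5731 -0.211   0.07  ]
[334 173  12   8  34] [339.  176.5] [ 6.9 11. ] 80.5 z70 [ 0.5672 -0.1273  0.07  ]
[270 177  28   8  65] [283.5 180.5] [27.  7.] -0.0 z70 [ 0.5614 -0.0148  0.07  ]
[242 187  14  27 313] [248.8 200.1] [25.7 12.1] 85.2 z70 [0.5229 0.0563 0.07  ]
[225 188  13  27 309] [231. 201.] [26. 12.] 90.0 z70 [0.5218 0.0922 0.07  ]
[208 190  14  28 309] [214.6 203.6] [26.  12.2] 82.9 z70 [0.5173 0.1254 0.07  ]
[190 193  14  27 309] [196.9 206.1] [25.8 12. ] 84.8 z70 [0.513  0.1612 0.07  ]
[174 196  14  27 307] [180.5 208.8] [26. 12.] 84.3 z70 [0.5081 0.1942 0.07  ]
[263 215  38  11  47] [281.1 218.4] [ 3.6 38.3] 74.5 z70 [ 0.4848 -0.0077  0.07  ]
```

View pics/crop.png

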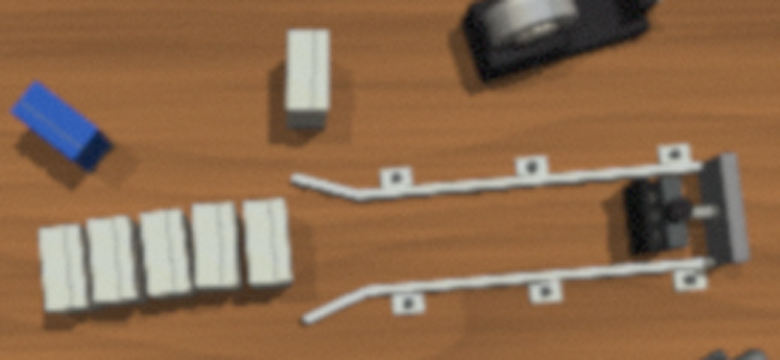

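The crop shows the five tops, numbered from the lane at x≈268, 215, 165, 112 and 62. Box6 is at (308,58), and the rails run straight from about (360,195) to (700,168) and from (370,291) to (710,263). Now I'll fit the lane and the box poses.

```bash
cat > meas.py <<'E'
from h import *
def lane(c):
    hsv=cv2.cvtColor(c['image'],cv2.COLOR_BGR2HSV).astype(float); w=np.clip(150-hsv[...,1],0,None)
    P=[]
    for cols,a,b in (([*range(302,330),*range(348,368)],(283,184.5),(393,176)),([*range(304,335),*range(350,384)],(283.3,217),(396.7,207.7))):
        pts=[]
        for u in cols:
            v0=a[1]+(u-a[0])*(b[1]-a[1])/(b[0]-a[0]); r=np.arange(int(v0)-4,int(v0)+6); ww=w[r,u]
            if ww.sum()>50: pts.append(onz(c,u,(r*ww).sum()/ww.sum(),.014)[:2])
        pts=np.array(pts); P.append(cv2.fitLine(pts.astype(np.float32),cv2.DIST_HUBER,0,1e-4,1e-4).ravel())
    return P
def tops(c):
    hsv=cv2.cvtColor(c['image'],cv2.COLOR_BGR2HSV); m=((hsv[...,1]<60)&(hsv[...,2]>190)).astype(np.uint8)
    m[:,:150]=0;m[:,430:]=0;m[:100]=0;m[300:]=0; out=[]
    n,l,st,_=cv2.connectedComponentsWithStats(m)
    for i in range(1,n):
        if st[i,4]>150:
            p=np.array([onz(c,u,v,.07)[:2] for v,u in np.argwhere(l==i)],np.float32)*1000
            r=cv2.minAreaRect(p); b=cv2.boxPoints(r); e=[b[1]-b[0],b[2]-b[1]]; e=max(e,key=np.linalg.norm)
            out.append((p.mean(0),np.degrees(np.arctan(e[1]/e[0])),np.array(r[1])))
    return out
E
python3 - <<'E'
from meas import *
c=cam('top'); P=lane(c); print(np.round(P,4))
d=sum(p[:2]*-np.sign(p[1]) for p in P); d/=np.linalg.norm(d); nrm=np.array([-d[1],d[0]])
offs=[nrm@p[2:] for p in P]; print('dir',d,np.degrees(np.arctan2(nrm[1],nrm[0])),'gap',offs[0]-offs[1],'mid',np.mean(offs))
# mouth: kinks upper crop(360,195), lower (370,291)
for k in ((360/3+160,195/3+120),(370/3+160,291/3+120)): print('mouth s', d@onz(c,*k,.014)[:2])
for p,a,s in tops(c): print(np.round(p,1),'yaw',round(a,1),s,'s',round(d@p,1),'off',round(nrm@p-1000*np.mean(offs),1))
E
```

```text
[[ 0.0624 -0.998   0.5681 -0.131 ]
 [ 0.0655 -0.9979  0.498  -0.1265]]
dir [ 0.06397353 -0.9979516 ] 3.6679177 gap 0.06961843 mid 0.52372444
mouth s 0.046620404844591116
mouth s 0.04743567007189184
[640.1  26.1] yaw -1.3 [22.64855766 50.30644226] s 14.9 off 116.8
[523.1  56.4] yaw 4.3 [52.03533173 24.72856712] s -22.8 off 1.9
[521.5  91.8] yaw 3.0 [52.09678268 24.46964073] s -58.3 off 2.6
[517.7 125.6] yaw 6.8 [52.46269989 24.55477524] s -92.3 off 1.0
[513.2 161.3] yaw 5.2 [51.88311768 24.55727959] s -128.2 off -1.2
[508.5 194.4] yaw 6.6 [52.4451561  24.53114891] s -161.5 off -3.8
```

```bash
python3 -m jog '[{"x":398,"y":-550,"z":-60,"spin":-1.19,"gripper":80},{"x":398,"y":-550,"z":-60,"spin":-1.19,"gripper":80},{"x":398,"y":-550,"z":-60,"spin":-1.19,"gripper":80},{"x":398,"y":-550,"z":-60,"spin":-1.19,"gripper":80},{"x":398,"y":-550,"z":-60,"spin":-1.19,"gripper":80},{"x":398,"y":-550,"z":-60,"spin":-1.19,"gripper":80},{"x":398,"y":-550,"z":-60,"spin":-1.19,"gripper":80},{"x":398,"y":-550,"z":-60,"spin":-1.19,"gripper":80},{"x":398,"y":-550,"z":-60,"spin":-1.19,"gripper":80},{"x":398,"y":-550,"z":-60,"spin":-1.19,"gripper":80},{"x":398,"y":-550,"z":-60,"spin":-1.19,"gripper":80},{"x":398,"y":-550,"z":-60,"spin":-1.19,"gripper":80},{"x":398,"y":-550,"z":-60,"spin":-1.19,"gripper":80},{"x":398,"y":-550,"z":-60,"spin":-1.19,"gripper":80},{"x":398,"y":-550,"z":-60,"spin":-1.19,"gripper":80},{"x":398,"y":-550,"z":-60,"spin":-1.19,"gripper":80},{"x":398,"y":-550,"z":-60,"spin":-1.19,"gripper":80},{"x":398,"y":-550,"z":-60,"spin":-1.19,"gripper":80}]'
cat >> h.py <<'E'
from scipy.spatial.transform import Rotation as R
def wrist(save=None):
    s=readout.read_state(); c=cam('wrist',save); T=np.eye(4); T[:3,:3]=R.from_euler('xyz',s['orientation']).as_matrix(); T[:3,3]=s['position']
    c['wfc']=T@np.array(c['hand_eye']); return c
def wonz(c,u,v,z):
    f=192/np.tan(np.radians(c['vertical_fov']/2)); x,y=u-c['cx'],v-c['cy']; r=np.hypot(x,y)+1e-9; t=r/f
    d=c['wfc'][:3,:3]@np.array([x/r*np.sin(t),y/r*np.sin(t),np.cos(t)]); o=c['wfc'][:3,3]; return o+d*(z-o[2])/d[2]
def wpix(c,p):
    f=192/np.tan(np.radians(c['vertical_fov']/2)); q=np.linalg.inv(c['wfc'])@np.append(p,1); r=np.hypot(*q[:2]); t=np.arctan2(r,q[2]); return c['cx']+f*t*q[0]/r, c['cy']+f*t*q[1]/r
E
python3 -c "
from h import *
c=wrist('w1.png'); s=readout.read_state(); print(s['position'],s['orientation'],s['wrist_force'],wpix(c,[.64,.026,.07]))"
```

```text
t: 2.0
position: [0.6395, 0.0274, 0.1718]
orientation: [-3.141, -0.0, 1.555]
wrist_force: [0.1, 0.9, -0.3]
width: 0.0802
grasp_force: 0.0
[0.63960127 0.02740344 0.17184585] [ 3.14156143e+00 -1.32459257e-04  1.55531188e+00] [-0.45753595  0.26504876 -0.31315652] (np.float64(255.64244922489826), np.float64(198.45000236537993))
```

View pics/w1.png

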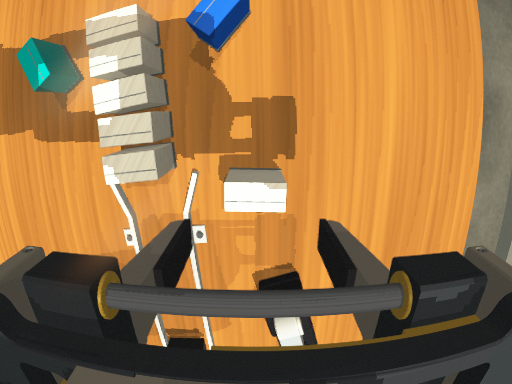

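The wrist view puts box6's top centre at (255,198), matching the prediction of (255.6,198.5), and the fingers straddle it squarely. I'll descend, grip and lift.

```bash
python3 -m jog '[{"x":0,"y":-1,"z":-50,"gripper":80},{"x":0,"y":-1,"z":-100},{"x":0,"y":-1,"z":-120},{"x":0,"y":-1,"z":-132},{"x":0,"y":-1,"z":-132,"gripper":50},{"x":0,"y":-1,"z":-132,"gripper":50},{"x":0,"y":-1,"z":-132,"gripper":50},{"x":0,"y":-1,"z":-132,"gripper":50},{"x":0,"y":-1,"z":-132,"gripper":50},{"x":0,"y":-1,"z":-132,"gripper":50}]' 12
python3 -c "
from h import *
s=readout.read_state(); print(s['position'],s['width'],s['grasp_force'],s['wrist_force'])"
```

```text
[0.63960127 0.02740344 0.17184585] 0.07983301208131922 0.0 [-0.45753595  0.26504876 -0.31315652]invalid input at $[0]: expected keys x, y, z, spin, gripper
```

```bash
python3 -m jog '[{"x":0,"y":-1,"z":-50,"spin":0,"gripper":80},{"x":0,"y":-1,"z":-100,"spin":0,"gripper":80},{"x":0,"y":-1,"z":-120,"spin":0,"gripper":80},{"x":0,"y":-1,"z":-131,"spin":0,"gripper":80},{"x":0,"y":-1,"z":-131,"spin":0,"gripper":50},{"x":0,"y":-1,"z":-131,"spin":0,"gripper":50},{"x":0,"y":-1,"z":-131,"spin":0,"gripper":50},{"x":0,"y":-1,"z":-131,"spin":0,"gripper":50},{"x":0,"y":-1,"z":-131,"spin":0,"gripper":50},{"x":0,"y":-1,"z":-131,"spin":0,"gripper":50}]' 12
```

```text
t: 3.05
position: [0.6412, 0.0253, 0.0423]
orientation: [3.139, -0.0, 1.554]
wrist_force: [-1.3, 0.7, 6.7]
width: 0.0557
grasp_force: 12.0
```

```bash
python3 -m jog '[{"x":0,"y":0,"z":45,"spin":0,"gripper":50},{"x":0,"y":0,"z":90,"spin":0,"gripper":50},{"x":-26,"y":40,"z":92,"spin":0,"gripper":50},{"x":-52,"y":80,"z":92,"spin":0.04,"gripper":50},{"x":-78,"y":120,"z":92,"spin":0.08,"gripper":50},{"x":-104,"y":160,"z":92,"spin":0.08,"gripper":50},{"x":-122,"y":188,"z":92,"spin":0.08,"gripper":50},{"x":-130,"y":201,"z":90,"spin":0.08,"gripper":50},{"x":-130,"y":201,"z":90,"spin":0.08,"gripper":50},{"x":-130,"y":201,"z":60,"spin":0.08,"gripper":50}]'
python3 - <<'E'
from meas import *
c=cam('top','t2.png')
d=np.array([.064,-.998]);n=np.array([.998,.064])
for p,a,s in tops(c): print(np.round(p,1),'yaw',round(a-3.7,1),s,'s',round(d@p,1),'off',round(n@p-523.7,1))
print(readout.read_state()['position'])
E
```

```text
t: 4.05
position: [0.5134, 0.2272, 0.1037]
orientation: [3.134, -0.002, 1.635]
wrist_force: [0.7, -0.0, -1.4]
width: 0.0559
grasp_force: 12.0
[523.2  56.3] yaw -0.4 [52.3369751  24.66607285] s -22.7 off 2.1
[523.5  92.1] yaw -4.3 [24.27156448 50.66785812] s -58.4 off 4.7
[519.  125.5] yaw 3.1 [50.8006897  24.56227684] s -92.0 off 2.3
[515.  161.8] yaw 1.0 [50.15539169 24.03469849] s -128.5 off 0.7
[509.7 195.3] yaw 2.9 [50.17593002 24.08516884] s -162.2 off -2.5
[0.50991629 0.2251572  0.09748852]
```

```bash
python3 -m jog '[{"x":0,"y":1,"z":-25,"spin":0,"gripper":50},{"x":0,"y":1,"z":-45,"spin":0,"gripper":50},{"x":0,"y":1,"z":-55,"spin":0,"gripper":50},{"x":0,"y":1,"z":-59,"spin":0,"gripper":50},{"x":0,"y":1,"z":-59,"spin":0,"gripper":50},{"x":0,"y":1,"z":-59.5,"spin":0,"gripper":50},{"x":0,"y":1,"z":-59.5,"spin":0,"gripper":50}]'; sleep 0; python3 -m jog '[{"x":0,"y":0,"z":0,"spin":0,"gripper":80},{"x":0,"y":0,"z":0,"spin":0,"gripper":80},{"x":0,"y":0,"z":0,"spin":0,"gripper":80},{"x":0,"y":0,"z":0,"spin":0,"gripper":80}]'
```

```text
t: 4.8
position: [0.5107, 0.2271, 0.0416]
orientation: [3.141, -0.0, 1.633]
wrist_force: [0.6, 1.2, -1.7]
width: 0.0561
grasp_force: 12.0
t: 5.2
position: [0.5102, 0.2272, 0.0412]
orientation: [3.141, -0.0, 1.634]
wrist_force: [-0.3, -0.1, -0.2]
width: 0.0799
grasp_force: 0.0
```

Box6 is standing at the tail. Next I'll square and centre boxes 5 to 1 on the lane axis by squeezing each one gently, without lifting.

```bash
python3 -m jog '[{"x":2,"y":-32,"z":0,"spin":0,"gripper":80},{"x":2,"y":-32,"z":0,"spin":0,"gripper":80},{"x":2,"y":-32,"z":0,"spin":0,"gripper":55},{"x":2,"y":-32,"z":0,"spin":0,"gripper":55},{"x":2,"y":-32,"z":0,"spin":0,"gripper":55},{"x":2,"y":-32,"z":0,"spin":0,"gripper":55},{"x":2,"y":-32,"z":0,"spin":0,"gripper":80},{"x":2,"y":-32,"z":0,"spin":0,"gripper":80},{"x":2,"y":-32,"z":0,"spin":0,"gripper":80},{"x":4,"y":-66,"z":0,"spin":0,"gripper":80},{"x":4,"y":-66,"z":0,"spin":0,"gripper":80},{"x":4,"y":-66,"z":0,"spin":0,"gripper":55},{"x":4,"y":-66,"z":0,"spin":0,"gripper":55},{"x":4,"y":-66,"z":0,"spin":0,"gripper":55},{"x":4,"y":-66,"z":0,"spin":0,"gripper":55},{"x":4,"y":-66,"z":0,"spin":0,"gripper":80},{"x":4,"y":-66,"z":0,"spin":0,"gripper":80},{"x":4,"y":-66,"z":0,"spin":0,"gripper":80}]' 5
python3 -m jog '[{"x":2.5,"y":-36,"z":0,"spin":0,"gripper":80},{"x":2.5,"y":-36,"z":0,"spin":0,"gripper":80},{"x":2.5,"y":-36,"z":0,"spin":0,"gripper":55},{"x":2.5,"y":-36,"z":0,"spin":0,"gripper":55},{"x":2.5,"y":-36,"z":0,"spin":0,"gripper":55},{"x":2.5,"y":-36,"z":0,"spin":0,"gripper":55},{"x":2.5,"y":-36,"z":0,"spin":0,"gripper":80},{"x":2.5,"y":-36,"z":0,"spin":0,"gripper":80},{"x":2.5,"y":-36,"z":0,"spin":0,"gripper":80},{"x":4.5,"y":-69.5,"z":0,"spin":0,"gripper":80},{"x":4.5,"y":-69.5,"z":0,"spin":0,"gripper":80},{"x":4.5,"y":-69.5,"z":0,"spin":0,"gripper":55},{"x":4.5,"y":-69.5,"z":0,"spin":0,"gripper":55},{"x":4.5,"y":-69.5,"z":0,"spin":0,"gripper":55},{"x":4.5,"y":-69.5,"z":0,"spin":0,"gripper":55},{"x":4.5,"y":-69.5,"z":0,"spin":0,"gripper":80},{"x":4.5,"y":-69.5,"z":0,"spin":0,"gripper":80},{"x":4.5,"y":-69.5,"z":0,"spin":0,"gripper":80}]'
python3 -m jog '[{"x":2.3,"y":-35.5,"z":0,"spin":0,"gripper":80},{"x":2.3,"y":-35.5,"z":0,"spin":0,"gripper":80},{"x":2.3,"y":-35.5,"z":0,"spin":0,"gripper":55},{"x":2.3,"y":-35.5,"z":0,"spin":0,"gripper":55},{"x":2.3,"y":-35.5,"z":0,"spin":0,"gripper":55},{"x":2.3,"y":-35.5,"z":0,"spin":0,"gripper":55},{"x":2.3,"y":-35.5,"z":0,"spin":0,"gripper":80},{"x":2.3,"y":-35.5,"z":0,"spin":0,"gripper":80},{"x":2.3,"y":-35.5,"z":0,"spin":0,"gripper":80},{"x":2.3,"y":-35.5,"z":50,"spin":0,"gripper":80},{"x":2.3,"y":-35.5,"z":100,"spin":0,"gripper":80},{"x":2.3,"y":-35.5,"z":120,"spin":0,"gripper":80},{"x":2.3,"y":-35.5,"z":120,"spin":0,"gripper":80}]'
python3 - <<'E'
from meas import *
c=cam('top','t3.png')
d=np.array([.064,-.998]);n=np.array([.998,.064])
for p,a,s in tops(c): print(np.round(p,1),'yaw',round(a-3.7,1),s,'s',round(d@p,1),'off',round(n@p-523.7,1))
c=wrist('w2.png')
E
```

```text
t: 7.0
position: [0.5141, 0.1613, 0.0411]
orientation: [-3.142, -0.0, 1.634]
wrist_force: [0.5, -0.5, -0.4]
width: 0.0783
grasp_force: 0.0
t: 8.8
position: [0.5185, 0.0918, 0.041]
orientation: [-3.141, 0.0, 1.634]
wrist_force: [-1.0, -1.0, 0.3]
width: 0.0779
grasp_force: 0.0
t: 10.1
position: [0.5231, 0.0564, 0.1644]
orientation: [3.135, -0.0, 1.634]
wrist_force: [0.1, -0.4, -1.1]
width: 0.0801
grasp_force: 0.0
[638.9  84.6] yaw -88.3 [ 90.17258453 209.74429321] s -43.5 off 119.3
```

View pics/w2.png

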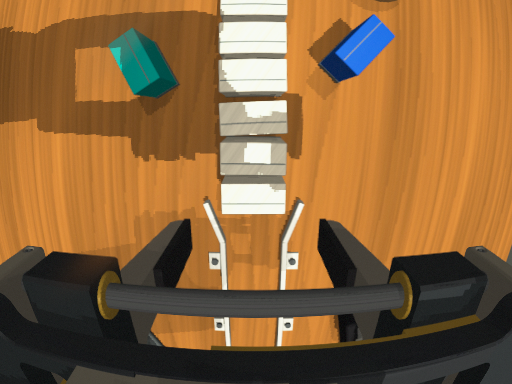

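The wrist view shows all six in a straight row at columns 220–286. The flare tips are at (207,200) and (301,203), and the rails are at about (227,250) and (283,250). I'll check the centring in world coordinates.

```bash
python3 - <<'E'
from h import *
c=wrist(); n=np.array([.998,.064]); im=c['image']
hsv=cv2.cvtColor(im,cv2.COLOR_BGR2HSV); m=(hsv[...,1]<70)&(hsv[...,2]>90)
for v,z in ((205,.07),(185,.07),(150,.07),(115,.07),(75,.07),(35,.07),(245,.014),(285,.014),(335,.014)):
    u=[x for x in np.where(m[v,195:315])[0]+195]
    if not u: continue
    g=np.split(u,np.where(np.diff(u)>2)[0]+1)
    print(v,[(int(k[0]),int(k[-1]),round(n@wonz(c,k[0]-.5,v,z)[:2]*1000-523.7,1),round(n@wonz(c,k[-1]+.5,v,z)[:2]*1000-523.7,1)) for k in g if len(k)>2])
E
```

```text
205 [(204, 212, np.float64(-45.1), np.float64(-37.2)), (223, 286, np.float64(-28.4), np.float64(26.9)), (297, 305, np.float64(35.7), np.float64(43.7))]
185 [(222, 286, np.float64(-28.7), np.float64(26.4))]
150 [(222, 287, np.float64(-28.0), np.float64(26.6))]
115 [(221, 288, np.float64(-28.4), np.float64(27.1))]
75 [(220, 288, np.float64(-29.0), np.float64(26.9))]
35 [(221, 287, np.float64(-28.3), np.float64(26.3))]
245 [(221, 226, np.float64(-38.7), np.float64(-32.0)), (283, 288, np.float64(30.5), np.float64(37.2))]
285 [(223, 228, np.float64(-38.9), np.float64(-31.7)), (281, 286, np.float64(30.1), np.float64(37.3))]
335 [(226, 230, np.float64(-39.4), np.float64(-32.8)), (278, 282, np.float64(29.6), np.float64(36.3))]
```

The row and lane are centred within about 0.5 mm of each other. I'll go back, re-grip box6 a little above the rails, and start pushing.

```bash
python3 -m jog '[{"x":-3.2,"y":49,"z":0,"spin":0,"gripper":80},{"x":-6,"y":97,"z":0,"spin":0,"gripper":80},{"x":-9,"y":145,"z":0,"spin":0,"gripper":80},{"x":-10.8,"y":171,"z":0,"spin":0,"gripper":80},{"x":-10.8,"y":171,"z":0,"spin":0,"gripper":80},{"x":-10.8,"y":171,"z":-45,"spin":0,"gripper":80},{"x":-10.8,"y":171,"z":-90,"spin":0,"gripper":80},{"x":-10.8,"y":171,"z":-110,"spin":0,"gripper":80},{"x":-10.8,"y":171,"z":-116,"spin":0,"gripper":80},{"x":-10.8,"y":171,"z":-116,"spin":0,"gripper":50},{"x":-10.8,"y":171,"z":-116,"spin":0,"gripper":50},{"x":-10.8,"y":171,"z":-116,"spin":0,"gripper":50},{"x":-10.8,"y":171,"z":-116,"spin":0,"gripper":50},{"x":-10.8,"y":171,"z":-116,"spin":0,"gripper":50},{"x":-10.8,"y":171,"z":-116,"spin":0,"gripper":50}]' 25
python3 -m jog '[{"x":0.25,"y":-4,"z":0,"spin":0,"gripper":50},{"x":0.5,"y":-8,"z":0,"spin":0,"gripper":50},{"x":0.8,"y":-12,"z":0,"spin":0,"gripper":50},{"x":1,"y":-16,"z":0,"spin":0,"gripper":50},{"x":1.3,"y":-20,"z":0,"spin":0,"gripper":50},{"x":1.5,"y":-24,"z":0,"spin":0,"gripper":50},{"x":1.8,"y":-28,"z":0,"spin":0,"gripper":50},{"x":2,"y":-32,"z":0,"spin":0,"gripper":50},{"x":2.3,"y":-36,"z":0,"spin":0,"gripper":50},{"x":2.6,"y":-40,"z":0,"spin":0,"gripper":50}]'
python3 - <<'E'
from h import *
c=cam('top'); s=cam('side'); cv2.imwrite('pics/mid.png',np.vstack([cv2.resize(c['image'][160:260,150:420],(780,289)),cv2.resize(s['image'][120:320,180:400],(330,300))[:, :].copy() if 0 else cv2.copyMakeBorder(cv2.resize(s['image'][120:320,180:400],(330,300)),0,0,0,450,0)]))
print(readout.read_state()['wrist_force'])
E
```

```text
t: 11.75
position: [0.511, 0.2274, 0.0464]
orientation: [3.139, -0.001, 1.634]
wrist_force: [0.2, -0.7, 6.6]
width: 0.0559
grasp_force: 25.0
t: 12.75
position: [0.514, 0.1886, 0.0464]
orientation: [3.138, -0.002, 1.633]
wrist_force: [-0.5, 7.4, 5.0]
width: 0.0557
grasp_force: 25.0
[0.83609091 3.64438358 5.59718323]
```

View pics/mid.png

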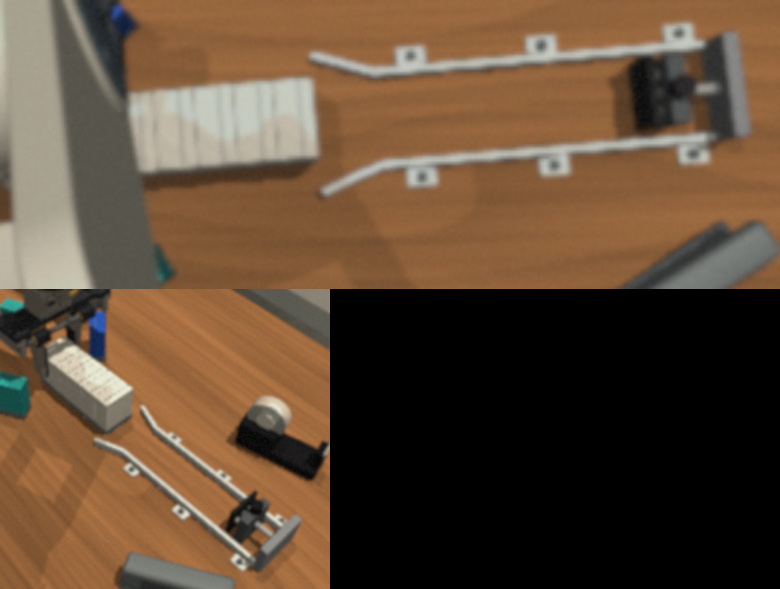

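The row has closed up into a straight block aimed at the mouth, and its front is at about (315,120) in the crop. I'll relieve the slight down-force and keep pushing.

```bash
python3 -m jog '[{"x":0.3,"y":-5,"z":0.5,"spin":0,"gripper":50},{"x":0.6,"y":-10,"z":1,"spin":0,"gripper":50},{"x":1,"y":-15,"z":1,"spin":0,"gripper":50},{"x":1.3,"y":-20,"z":1,"spin":0,"gripper":50},{"x":1.6,"y":-25,"z":1,"spin":0,"gripper":50},{"x":1.9,"y":-30,"z":1,"spin":0,"gripper":50},{"x":2.2,"y":-35,"z":1,"spin":0,"gripper":50},{"x":2.6,"y":-40,"z":1,"spin":0,"gripper":50},{"x":2.9,"y":-45,"z":1,"spin":0,"gripper":50},{"x":3.2,"y":-50,"z":1,"spin":0,"gripper":50},{"x":3.5,"y":-55,"z":1,"spin":0,"gripper":50},{"x":3.8,"y":-60,"z":1,"spin":0,"gripper":50}]'
python3 -m jog '[{"x":0.3,"y":-5,"z":0,"spin":0,"gripper":50},{"x":0.6,"y":-10,"z":0,"spin":0,"gripper":50},{"x":1,"y":-15,"z":0,"spin":0,"gripper":50},{"x":1.3,"y":-20,"z":0,"spin":0,"gripper":50},{"x":1.6,"y":-25,"z":0,"spin":0,"gripper":50},{"x":1.9,"y":-30,"z":0,"spin":0,"gripper":50},{"x":2.2,"y":-35,"z":0,"spin":0,"gripper":50},{"x":2.6,"y":-40,"z":0,"spin":0,"gripper":50},{"x":2.9,"y":-45,"z":0,"spin":0,"gripper":50},{"x":3.2,"y":-50,"z":0,"spin":0,"gripper":50}]'
python3 - <<'E'
from h import *
c=cam('top'); print(onz(c,367.5,190,.054), readout.read_state()['wrist_force'])
cv2.imwrite('pics/mid2.png',cv2.resize(c['image'][160:260,150:420],(780,289)))
E
```

```text
t: 14.05
position: [0.5167, 0.1272, 0.0464]
orientation: [3.141, -0.001, 1.633]
wrist_force: [-0.1, 5.5, 1.7]
width: 0.0557
grasp_force: 25.0
t: 15.05
position: [0.5198, 0.0772, 0.0464]
orientation: [3.141, -0.001, 1.633]
wrist_force: [-0.6, 6.4, 1.9]
width: 0.0561
grasp_force: 25.0
[ 0.54029349 -0.18793562  0.054     ] [0.66523874 2.36467726 3.29091338]
```

View pics/mid2.png

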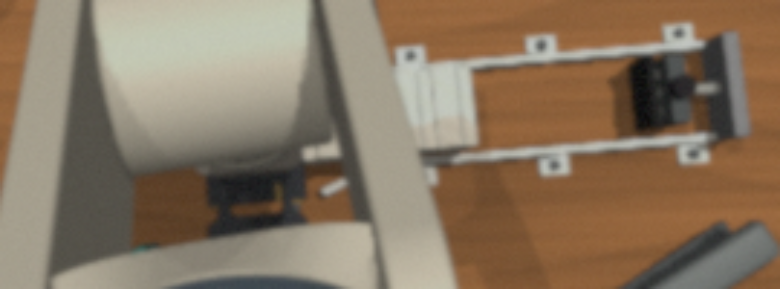

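The front carton is inside the rails, straight, at about (475,105) in the crop. The pad face is at about (630,95), roughly 110 mm further on. I'll go on, then slow down.

```bash
python3 -m jog '[{"x":0.3,"y":-5,"z":0,"spin":0,"gripper":50},{"x":0.6,"y":-10,"z":0,"spin":0,"gripper":50},{"x":1,"y":-15,"z":0,"spin":0,"gripper":50},{"x":1.3,"y":-20,"z":0,"spin":0,"gripper":50},{"x":1.6,"y":-25,"z":0,"spin":0,"gripper":50},{"x":1.9,"y":-30,"z":0,"spin":0,"gripper":50},{"x":2.2,"y":-35,"z":0,"spin":0,"gripper":50},{"x":2.6,"y":-40,"z":0,"spin":0,"gripper":50},{"x":2.9,"y":-45,"z":0,"spin":0,"gripper":50},{"x":3.2,"y":-50,"z":0,"spin":0,"gripper":50},{"x":3.5,"y":-55,"z":0,"spin":0,"gripper":50},{"x":3.8,"y":-60,"z":0,"spin":0,"gripper":50},{"x":4.2,"y":-65,"z":0,"spin":0,"gripper":50},{"x":4.5,"y":-70,"z":0,"spin":0,"gripper":50},{"x":4.8,"y":-75,"z":0,"spin":0,"gripper":50},{"x":5.1,"y":-80,"z":0,"spin":0,"gripper":50}]'
python3 -m jog '[{"x":0.1,"y":-2,"z":0,"spin":0,"gripper":50},{"x":0.25,"y":-4,"z":0,"spin":0,"gripper":50},{"x":0.4,"y":-6,"z":0,"spin":0,"gripper":50},{"x":0.5,"y":-8,"z":0,"spin":0,"gripper":50},{"x":0.6,"y":-9.5,"z":0,"spin":0,"gripper":50},{"x":0.7,"y":-11,"z":0,"spin":0,"gripper":50},{"x":0.8,"y":-12.5,"z":0,"spin":0,"gripper":50},{"x":0.9,"y":-14,"z":0,"spin":0,"gripper":50}]'
for i in 1; do :; done
python3 -m jog '[{"x":0.05,"y":-0.7,"z":0,"spin":0,"gripper":50},{"x":0.1,"y":-1.4,"z":0,"spin":0,"gripper":50},{"x":0.13,"y":-2,"z":0,"spin":0,"gripper":50}]'
python3 -m jog '[{"x":0.05,"y":-0.7,"z":0,"spin":0,"gripper":50},{"x":0.1,"y":-1.4,"z":0,"spin":0,"gripper":50},{"x":0.13,"y":-2,"z":0,"spin":0,"gripper":50}]'
```

```text
t: 16.7
position: [0.5247, -0.0026, 0.0464]
orientation: [3.142, -0.001, 1.633]
wrist_force: [-1.2, 6.6, 4.2]
width: 0.0561
grasp_force: 25.0
t: 17.5
position: [0.5255, -0.0165, 0.0464]
orientation: [-3.141, -0.001, 1.633]
wrist_force: [-0.4, 5.9, 4.7]
width: 0.056
grasp_force: 25.0
t: 17.8
position: [0.5257, -0.0185, 0.0464]
orientation: [-3.142, -0.001, 1.633]
wrist_force: [-1.5, 7.1, 4.6]
width: 0.0559
grasp_force: 25.0
t: 18.1
position: [0.5258, -0.0204, 0.0464]
orientation: [-3.142, -0.001, 1.633]
wrist_force: [-0.3, 6.9, 3.8]
width: 0.0558
grasp_force: 25.0
```

```bash
python3 -m jog '[{"x":0.05,"y":-0.7,"z":0,"spin":0,"gripper":50},{"x":0.1,"y":-1.4,"z":0,"spin":0,"gripper":50},{"x":0.13,"y":-2,"z":0,"spin":0,"gripper":50}]' | grep -E "pos|wrist"
python3 -m jog '[{"x":0.05,"y":-0.7,"z":0,"spin":0,"gripper":50},{"x":0.1,"y":-1.4,"z":0,"spin":0,"gripper":50}]'| grep -E "pos|wrist"
```

```text
position: [0.526, -0.0224, 0.0464]
wrist_force: [0.1, 5.9, 3.2]
position: [0.5261, -0.0238, 0.0464]
wrist_force: [-0.7, 6.7, 3.6]
```

```bash
python3 -m jog '[{"x":0.05,"y":-0.7,"z":0,"spin":0,"gripper":50},{"x":0.1,"y":-1.4,"z":0,"spin":0,"gripper":50}]'| grep -E "pos|wrist"
```

```text
position: [0.5262, -0.0252, 0.0464]
wrist_force: [-0.3, 7.3, 3.5]
```

```bash
python3 -m jog '[{"x":0.05,"y":-0.7,"z":0,"spin":0,"gripper":50},{"x":0.1,"y":-1.4,"z":0,"spin":0,"gripper":50}]'| grep -E "pos|wrist"
python3 -m jog '[{"x":0.05,"y":-0.7,"z":0,"spin":0,"gripper":50},{"x":0.1,"y":-1.4,"z":0,"spin":0,"gripper":50}]'| grep -E "pos|wrist"
```

```text
position: [0.5262, -0.0266, 0.0464]
wrist_force: [0.1, 6.3, 3.8]
position: [0.5263, -0.028, 0.0464]
wrist_force: [0.1, 6.7, 4.9]
```

```bash
python3 -m jog '[{"x":0.05,"y":-0.7,"z":0,"spin":0,"gripper":50},{"x":0.1,"y":-1.4,"z":0,"spin":0,"gripper":50}]'| grep -E "pos|wrist"
python3 -m jog '[{"x":0.05,"y":-0.7,"z":0,"spin":0,"gripper":50},{"x":0.1,"y":-1.4,"z":0,"spin":0,"gripper":50}]'| grep -E "pos|wrist"
```

```text
position: [0.5264, -0.0294, 0.0464]
wrist_force: [-0.5, 6.6, 4.7]
position: [0.5265, -0.0308, 0.0464]
wrist_force: [-0.5, 6.6, 4.3]
```

```bash
python3 -m jog '[{"x":0.05,"y":-0.7,"z":0,"spin":0,"gripper":50},{"x":0.1,"y":-1.4,"z":0,"spin":0,"gripper":50}]'| grep -E "pos|wrist"
python3 -m jog '[{"x":0.05,"y":-0.7,"z":0,"spin":0,"gripper":50},{"x":0.1,"y":-1.4,"z":0,"spin":0,"gripper":50}]'| grep -E "pos|wrist"
```

```text
position: [0.5266, -0.0322, 0.0464]
wrist_force: [-1.6, 7.1, 5.2]
position: [0.5267, -0.0336, 0.0464]
wrist_force: [0.2, 6.7, 4.1]
```

```bash
python3 -m jog '[{"x":0.05,"y":-0.7,"z":0,"spin":0,"gripper":50},{"x":0.1,"y":-1.4,"z":0,"spin":0,"gripper":50}]'| grep -E "pos|wrist"
```

```text
position: [0.5268, -0.035, 0.0464]
wrist_force: [-1.0, 7.3, 4.5]
```

```bash
python3 -m jog '[{"x":0.05,"y":-0.7,"z":0,"spin":0,"gripper":50},{"x":0.1,"y":-1.4,"z":0,"spin":0,"gripper":50}]'| grep -E "pos|wrist"
```

```text
position: [0.5269, -0.0364, 0.0464]
wrist_force: [-1.2, 7.9, 4.4]
```

```bash
python3 -m jog '[{"x":0.03,"y":-0.5,"z":0,"spin":0,"gripper":50},{"x":0.06,"y":-1,"z":0,"spin":0,"gripper":50}]'| grep -E "pos|wrist"
```

```text
position: [0.5269, -0.0374, 0.0464]
wrist_force: [-0.4, 6.4, 4.4]
```

Still at the baseline, so there is no contact yet.

```bash
python3 -m jog '[{"x":0.05,"y":-0.7,"z":0,"spin":0,"gripper":50},{"x":0.1,"y":-1.4,"z":0,"spin":0,"gripper":50}]'| grep -E "pos|wrist"
python3 -m jog '[{"x":0.05,"y":-0.7,"z":0,"spin":0,"gripper":50},{"x":0.1,"y":-1.4,"z":0,"spin":0,"gripper":50}]'| grep -E "pos|wrist"
```

```text
position: [0.5271, -0.0388, 0.0464]
wrist_force: [-0.5, 7.3, 4.4]
position: [0.5271, -0.0402, 0.0464]
wrist_force: [0.1, 8.4, 5.3]
```

```bash
python3 - <<'E'
from h import *
c=cam('top')
cv2.imwrite('pics/mid3.png',cv2.resize(c['image'][160:230,280:420],(800,400),interpolation=cv2.INTER_CUBIC))
E
```

```text
(no output)
```

View pics/mid3.png

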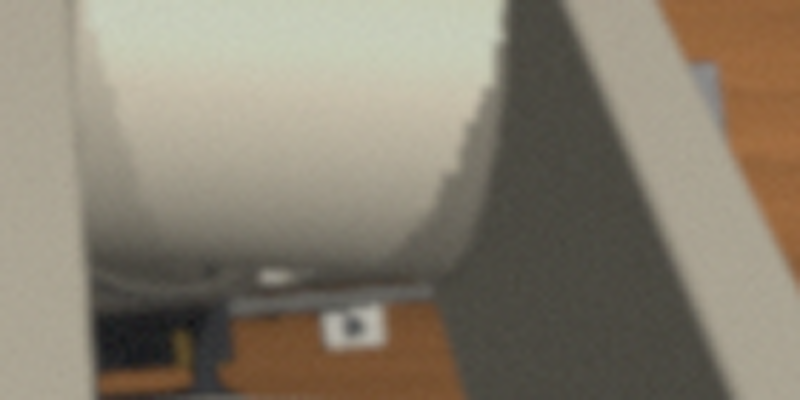

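The arm hides the pad here, so the view shows no pad contact. I'll carry on by feel with 1 mm steps.

```bash
python3 -m jog '[{"x":0.03,"y":-0.5,"z":0,"spin":0,"gripper":50},{"x":0.06,"y":-1,"z":0,"spin":0,"gripper":50}]'| grep -E "pos|wrist"
```

```text
position: [0.5272, -0.0412, 0.0464]
wrist_force: [-0.7, 7.6, 5.3]
```

```bash
python3 -m jog '[{"x":0.03,"y":-0.5,"z":0,"spin":0,"gripper":50},{"x":0.06,"y":-1,"z":0,"spin":0,"gripper":50}]'| grep -E "pos|wrist"
```

```text
position: [0.5273, -0.0422, 0.0464]
wrist_force: [-1.2, 7.4, 4.5]
```

```bash
python3 -m jog '[{"x":0.05,"y":-0.7,"z":0,"spin":0,"gripper":50},{"x":0.1,"y":-1.4,"z":0,"spin":0,"gripper":50}]'| grep -E "pos|wrist"
```

```text
position: [0.5273, -0.0436, 0.0464]
wrist_force: [-0.4, 7.1, 3.9]
```

```bash
python3 -m jog '[{"x":0.05,"y":-0.7,"z":0,"spin":0,"gripper":50},{"x":0.1,"y":-1.4,"z":0,"spin":0,"gripper":50}]'| grep -E "pos|wrist"
python3 -m jog '[{"x":0.05,"y":-0.7,"z":0,"spin":0,"gripper":50},{"x":0.1,"y":-1.4,"z":0,"spin":0,"gripper":50}]'| grep -E "pos|wrist"
```

```text
position: [0.5274, -0.045, 0.0464]
wrist_force: [-0.8, 6.7, 5.0]
position: [0.5275, -0.0464, 0.0464]
wrist_force: [-0.8, 7.0, 5.2]
```

```bash
python3 -m jog '[{"x":0.05,"y":-0.7,"z":0,"spin":0,"gripper":50},{"x":0.1,"y":-1.4,"z":0,"spin":0,"gripper":50}]'| grep -E "pos|wrist"
python3 -m jog '[{"x":0.05,"y":-0.7,"z":0,"spin":0,"gripper":50},{"x":0.1,"y":-1.4,"z":0,"spin":0,"gripper":50}]'| grep -E "pos|wrist"
```

```text
position: [0.5276, -0.0478, 0.0464]
wrist_force: [0.0, 6.9, 4.8]
position: [0.5277, -0.0492, 0.0464]
wrist_force: [-0.9, 6.9, 4.5]
```

```bash
python3 - <<'E'
from h import *
c=cam('side'); s=readout.read_state(); print(s['wrist_force'])
cv2.imwrite('pics/side3.png',cv2.resize(c['image'][170:320,230:400],(680,600),interpolation=cv2.INTER_CUBIC))
E
```

```text
[-0.53796039  6.27238271  4.91177215]
```

View pics/side3.png

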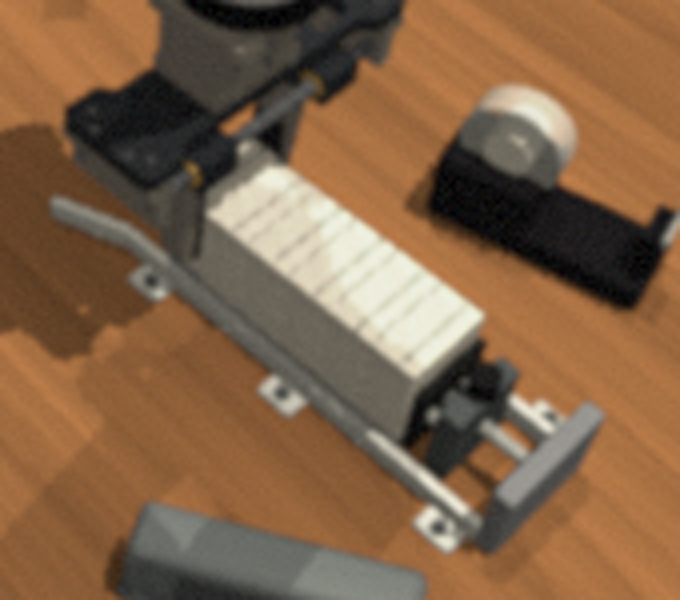

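The side view shows the row closed, straight and between the rails, with its front (415,430)–(480,330) right next to the black pad. I'll continue in 1 mm steps.

```bash
python3 -m jog '[{"x":0.03,"y":-0.5,"z":0,"spin":0,"gripper":50},{"x":0.06,"y":-1,"z":0,"spin":0,"gripper":50}]'| grep -E "pos|wrist"
```

```text
position: [0.5278, -0.0501, 0.0464]
wrist_force: [-0.4, 8.9, 4.8]
```

```bash
python3 -m jog '[{"x":0.03,"y":-0.5,"z":0,"spin":0,"gripper":50},{"x":0.06,"y":-1,"z":0,"spin":0,"gripper":50}]'| grep -E "t:|pos|wrist"
```

```text
t: 22.9
position: [0.5279, -0.0508, 0.0464]
wrist_force: [-0.7, 11.1, 4.3]
```

```bash
python3 -m jog '[{"x":0.03,"y":-0.5,"z":0,"spin":0,"gripper":50},{"x":0.06,"y":-1,"z":0,"spin":0,"gripper":50},{"x":0.06,"y":-1,"z":0,"spin":0,"gripper":50},{"x":0.06,"y":-1,"z":0,"spin":0,"gripper":50},{"x":0.06,"y":-1,"z":0,"spin":0,"gripper":50},{"x":0.06,"y":-1,"z":0,"spin":0,"gripper":50}]'| grep -E "t:|pos|wrist"
```

```text
t: 23.5
position: [0.5279, -0.0516, 0.0464]
wrist_force: [-0.3, 11.0, 4.5]
```

```bash
python3 -m jog '[{"x":0.03,"y":-0.4,"z":0,"spin":0,"gripper":50},{"x":0.05,"y":-0.8,"z":0,"spin":0,"gripper":50},{"x":0.05,"y":-0.8,"z":0,"spin":0,"gripper":50},{"x":0.05,"y":-0.8,"z":0,"spin":0,"gripper":50},{"x":0.05,"y":-0.8,"z":0,"spin":0,"gripper":50},{"x":0.05,"y":-0.8,"z":0,"spin":0,"gripper":50}]'| grep -E "t:|pos|wrist"
```

```text
t: 24.1
position: [0.5279, -0.0521, 0.0464]
wrist_force: [0.2, 14.5, 4.6]
```

```bash
python3 -m jog '[{"x":0,"y":0,"z":0,"spin":0,"gripper":72},{"x":0,"y":0,"z":0,"spin":0,"gripper":72},{"x":0,"y":0,"z":0,"spin":0,"gripper":72},{"x":0,"y":0,"z":0,"spin":0,"gripper":72},{"x":0,"y":0,"z":10,"spin":0,"gripper":72},{"x":0,"y":0,"z":30,"spin":0,"gripper":72},{"x":0,"y":0,"z":60,"spin":0,"gripper":72},{"x":0,"y":0,"z":100,"spin":0,"gripper":72},{"x":-10,"y":40,"z":140,"spin":0,"gripper":72},{"x":-20,"y":90,"z":160,"spin":0,"gripper":72},{"x":-30,"y":140,"z":170,"spin":0,"gripper":72},{"x":-40,"y":190,"z":180,"spin":0,"gripper":72},{"x":-40,"y":240,"z":180,"spin":0,"gripper":72},{"x":-40,"y":290,"z":180,"spin":0,"gripper":72},{"x":-40,"y":340,"z":180,"spin":0,"gripper":72},{"x":-40,"y":340,"z":180,"spin":0,"gripper":72}]'
python3 - <<'E'
from meas import *
c=cam('top'); s=cam('side')
a=cv2.resize(c['image'][150:240,240:420],(600,300),interpolation=cv2.INTER_CUBIC); b=cv2.resize(s['image'][190:315,250:400],(360,300),interpolation=cv2.INTER_CUBIC)
cv2.imwrite('pics/fin.png',np.vstack([a,cv2.copyMakeBorder(b,0,0,0,240,0)]))
d=np.array([.064,-.998]);n=np.array([.998,.064])
for p,q,z in tops(c): print('yaw',round(q-3.7,1),z,'s',round(d@p,1),'off',round(n@p-523.7,1))
E
```

```text
t: 25.7
position: [0.488, 0.2906, 0.227]
orientation: [3.14, -0.002, 1.637]
wrist_force: [0.9, -1.1, 0.5]
width: 0.072
grasp_force: 0.0
yaw -89.9 [ 70.61356354 268.93365479] s 152.1 off 4.4
```

View pics/fin.png

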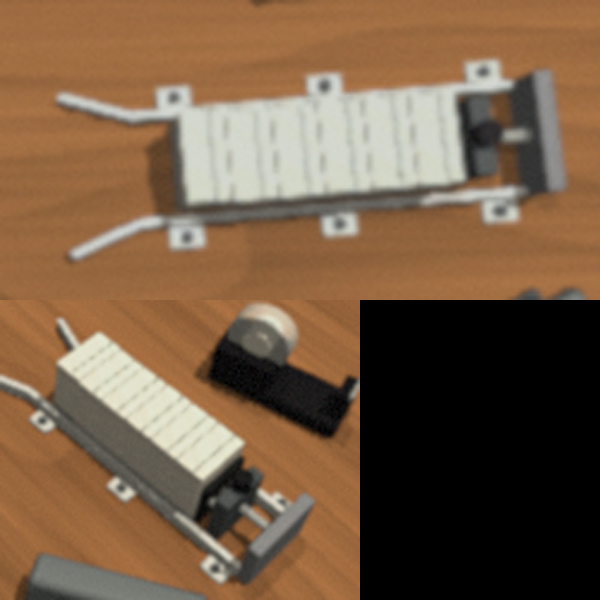

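The final views show the six cartons closed up, straight and upright between the rails. The tail is inside the mouth, the front is on the pad, and the robot is clear.

```bash
python3 -c "
from station import sign_off; print(sign_off())"
```

```text
the job is handed in; nothing more can be done
None
```

I stood the sixth carton at the tail and slid the closed, straight row of six into the lane until the pad yielded (about 7 N, held over 0.5 s), then let go and handed the job in at about 26 s; no verdict came back.

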